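Return three swapped dental casts to their own case trays

TASK

The three upper casts have been put back in the wrong case trays. Return each to the near half of the tray that holds the matching lower cast - full arch with full arch, quadrant with quadrant, front teeth with front teeth - standing one of them on the bare rubber mat in between to free its place. The stone chips easily: keep them teeth up, set them down gently, and leave the lower casts where they stand.

Things in the scene. Friction and masses are not known exactly. Their poses are not given: they have to be found in the camera images.
- upper_full: Upper full-arch cast, loose, pale yellow dental stone: horseshoe of 14 teeth; base trimmed to a point in front. 62 mm wide (y) and 60 mm long (x); base 24 mm high, its flat parallel sides at y = +-31 mm (grip at x = 6 mm); 37 mm high with teeth. 125 to 245 g. Origin: centre of underside, z up, -x to the front teeth. Starts teeth up in the near half of a wrong tray.
- upper_quad: Upper quadrant cast, loose, pale yellow dental stone: long, nearly straight row of 7 teeth; base trimmed to a point in front. 30 mm wide (y) and 62 mm long (x); base 24 mm high, its flat parallel sides at y = +-15 mm (grip at x = 6 mm); 37 mm high with teeth. 70 to 135 g. Origin: centre of underside, z up, -x to the front teeth. Starts teeth up in the near half of a wrong tray.
- upper_front: Upper front-teeth cast, loose, pale yellow dental stone: short curved row of 6 teeth; base trimmed to a point in front. 38 mm wide (y) and 32 mm long (x); base 24 mm high, its flat parallel sides at y = +-19 mm (grip at x = 6 mm); 37 mm high with teeth. 49 to 95 g. Origin: centre of underside, z up, -x to the front teeth. Starts teeth up in the near half of a wrong tray.
- lower_full: Lower full-arch cast, loose, pale yellow dental stone: horseshoe of 14 teeth; same size as its upper, 37 mm high, but its base is trimmed round in front. Origin: centre of underside, z up, -x to the front teeth. Stands in the far half of its own tray, shows whose tray it is, and stays there.
- lower_quad: Lower quadrant cast, loose, pale yellow dental stone: long, nearly straight row of 7 teeth; same size as its upper, 37 mm high, but its base is trimmed round in front. Origin: centre of underside, z up, -x to the front teeth. Stands in the far half of its own tray, shows whose tray it is, and stays there.
- lower_front: Lower front-teeth cast, loose, pale yellow dental stone: short curved row of 6 teeth; same size as its upper, 37 mm high, but its base is trimmed round in front. Origin: centre of underside, z up, -x to the front teeth. Stands in the far half of its own tray, shows whose tray it is, and stays there.
- tray_full: Case tray with the lower full-arch cast in its far half; fixed, blue plastic, all three alike: 196 (x) by 142 (y) by 28 mm high, walls and floor 3 mm, a cross wall at x = 0 as high as the rim. Origin: centre of underside, +x away from the robot, yaw within 7 degrees. Near half, for the upper cast: 93 (x) by 136 (y) mm inside, centre x = -48 mm, y = 0, floor z = 3 mm.
- tray_quad: Case tray with the lower quadrant cast in its far half; fixed, blue plastic, all three alike: 196 (x) by 142 (y) by 28 mm high, walls and floor 3 mm, a cross wall at x = 0 as high as the rim. Origin: centre of underside, +x away from the robot, yaw within 7 degrees. Near half, for the upper cast: 93 (x) by 136 (y) mm inside, centre x = -48 mm, y = 0, floor z = 3 mm.
- tray_front: Case tray with the lower front-teeth cast in its far half; fixed, blue plastic, all three alike: 196 (x) by 142 (y) by 28 mm high, walls and floor 3 mm, a cross wall at x = 0 as high as the rim. Origin: centre of underside, +x away from the robot, yaw within 7 degrees. Near half, for the upper cast: 93 (x) by 136 (y) mm inside, centre x = -48 mm, y = 0, floor z = 3 mm.
- mat: Bare dark rubber mat, fixed, 170 mm (x) by 140 mm (y), 3 mm thick, in line with the trays: the free spot. Origin at the centre of its underside, top at z = 3 mm.
Mind the look-alikes: they are no part of the job. What is shaped like the lower_quad but orange is not meant.

How it is judged:
By the outcome, as a careful person would: the job done as asked, in the order asked, and still so for the second after the job is handed in, with the robot touching nothing.
It also fails if it takes over 112 s, if anything falls off the work surface, if the arm or the gripper's body presses on something with over 40 N, if the wrist force passes 120 N, or if a joint passes its speed limit or range.

ROBOT

A 6-joint arm with a two-finger parallel gripper is mounted at the origin on the work surface. World frame = base frame: x ahead of the robot, y to its left, z up, the work surface at z = 0. Lengths are in mm, angles in rad, forces in N, time in s.
With the tool pointing down it reaches from about 300 to 950 mm from the base axis. Payload 3.1 kg.
Tool frame: the origin (TCP) lies between the finger pads; the fingertips stand 11 mm ahead of it and the grasp point (between the pads) lies 8 mm behind it (bot.tips_ahead is the z of the fingertips in the tool frame, in mm); z points along the fingers, y is the line along which they close (so a half turn about z gives the same grasp; the last joint's range is limited). The gripper opens to 85 mm and grips with 20 to 120 N. Pads are 22 mm wide; open, the fingers measure 114 mm over their backs; the gripper's body (76 mm by 85 mm) begins 54 mm behind the grasp point. The pads swing forward as they close: fully open they stand 13 mm farther back than shut.
Start: joints at [1.052, 0.308, 1.634, -0, 1.2, -0.07], TCP at [271.203, 563.099, 242.272] pointing down, gripper open.
Joint ranges: [-3.06, 3.06], [-0.79, 1.96], [0.05, 2.63], [-1.19, 4.34], [0.05, 2.64], [-2.94, 2.94]. Speed limits (rad/s): [2.79, 2.79, 3.14, 3.14, 3.14, 3.14].

INTERFACE

Orientations are given as a rotation vector (axis times angle).
In Python, from rig import bot gives the robot as it stands.
- The arm moves only by the shell command python3 -m creep 'ROWS'. ROWS is JSON, one flat list of numbers, 5 for each row, row after row: the opening, from 0 (shut) to 1 (fully open), then the shift along the tool's x, y, z in mm, then the turn about the tool's z in degrees. A call has 1 to 20 rows; each row shifts and turns the commanded pose from where the row before left it, along the tool's axes as they then stand; what a row does not reach is not made up. A row lasts 1/10 s, in which the tool goes at most 50 mm and 8.59 degrees, less where a joint would pass 70% of its speed; a pose out of reach is approached as far as the arm can. A call with a gripper value outside its range is refused whole. The fingers move at their own pace and stop on an object; the grip force is fixed at half the most. Time passes only in rows, so rows that do not move let the fingers close. It gives the time, the measured TCP pose, the force, the opening and the grip force at its end, in the units of the state.
- bot.observe(): the state, without advancing time (a new reading comes with each control period).
- bot.snapshot(name): name is "scene" or "side" or "wrist"; returns a dict with "pixels" (400x640x3 uint8, red, green, blue), "camera_matrix" (3x3 intrinsics, pixels), "T" (4x4, takes a point from camera to world coordinates); the wrist camera has in their place "mount" (4x4, takes a point from camera to tool coordinates, whose origin is the TCP and whose axes are the flange's). Camera axes: x right, y down, z forward; pixel columns grow to the right and rows downward; lengths in mm; the calibration is good to about 2 mm. A picture is of the moment at which its call begins: read the wrist's pose just before it. There is no depth.
- bot.hand_in(): hands the job in; it is judged then, once.
The state is a dict: "time": time; "qpos": joint angles; "dq": joint speeds; "joint_torque": joint torques, N m; "tcp_pos": TCP position; "tool_rot": TCP orientation; "ft_force": force on the tool from outside, world axes, zero at the start; "wrist_torque": the same for the moment, N m; "grip_width": finger opening in mm; "grip_force": force on a finger pad.
Only numpy, scipy, OpenCV 4.12 (cv2) and the standard library are available. Lean on these libraries where they do the work, as an engineer would, in place of code of your own. Each camera call takes 0.05 s, during which the arm holds its last target. There are 200 camera calls.

## Working session

There is one attempt and no reset: what is moved stays moved. The work goes in short steps, Python scripts to look and compute and a shell command to move; the robot and the scene stay as the last step left them, time stands still between calls to the robot, and variables do not carry over. Pictures are saved under pics/ and viewed, at most 14 in all, crops included, and the job is handed in when it is done.

```bash
ls; mkdir -p pics; python3 - <<'E'
from rig import bot
import cv2,numpy as np
s=bot.observe();print(s)
for n in("scene","side"):
    d=bot.snapshot(n);cv2.imwrite(f"pics/{n}0.png",d["pixels"][:,:,::-1]);np.savez(f"{n}0.npz",**d);print(n,d["camera_matrix"],d["T"])
d=bot.snapshot("wrist");print(d["mount"],d["camera_matrix"]);cv2.imwrite("pics/wrist0.png",d["pixels"][:,:,::-1])
E
```

```text
pics
{'time': 0.0, 'qpos': array([ 1.05232266e+00,  3.09007523e-01,  1.63520918e+00, -1.32578080e-06,
        1.19971171e+00, -6.96795168e-02]), 'dq': array([-0.00040218, -0.00014454, -0.00051788,  0.00020569, -0.00150396,
       -0.00025608]), 'joint_torque': array([-5.49213619e-04, -4.15265036e+01, -2.76658416e+01, -4.52525194e-05,
        1.03864213e-02, -2.80399013e-05]), 'tcp_pos': array([270.78489366, 562.39378249, 241.03471585]), 'tool_rot': array([-0.69891121, -3.0621674 ,  0.00351128]), 'ft_force': array([ 0.01417088, -0.22646997, -0.74298322]), 'wrist_torque': array([-0.03869019, -0.00844581, -0.02616921]), 'grip_force': 0.0, 'grip_width': 85.35102704580541}
scene [[510.07453134   0.         321.63172305]
 [  0.         510.07453134 187.51967589]
 [  0.           0.           1.        ]] [[-5.58678803e-01  5.89036849e-01 -5.83878057e-01  1.21928130e+03]
 [ 8.29300066e-01  4.06760576e-01 -3.83154321e-01  4.82140821e+02]
 [ 1.18065611e-02 -6.98270309e-01 -7.15736810e-01  8.91028846e+02]
 [ 0.00000000e+00  0.00000000e+00  0.00000000e+00  1.00000000e+00]]
side [[511.6875996    0.         311.54745289]
 [  0.         511.6875996  194.59608438]
 [  0.           0.           1.        ]] [[ 8.58927446e-01 -3.10640990e-01  4.07118923e-01 -2.18202861e+01]
 [-5.11992147e-01 -5.04813231e-01  6.95001902e-01 -9.14256742e+02]
 [-1.03770604e-02 -8.05397900e-01 -5.92643687e-01  8.45442514e+02]
 [ 0.00000000e+00  0.00000000e+00  0.00000000e+00  1.00000000e+00]]
[[-4.73567854e-04 -9.49558978e-01 -3.13588141e-01  8.10272479e+01]
 [ 9.99999510e-01 -7.22161579e-04  6.76579758e-04 -7.54329748e-02]
 [-8.68913691e-04 -3.13587667e-01  9.49558855e-01 -1.31315857e+02]
 [ 0.00000000e+00  0.00000000e+00  0.00000000e+00  1.00000000e+00]] [[324.84444433   0.         313.5215798 ]
 [  0.         324.84444433 202.58756413]
 [  0.           0.           1.        ]]
```

View pics/scene0.png

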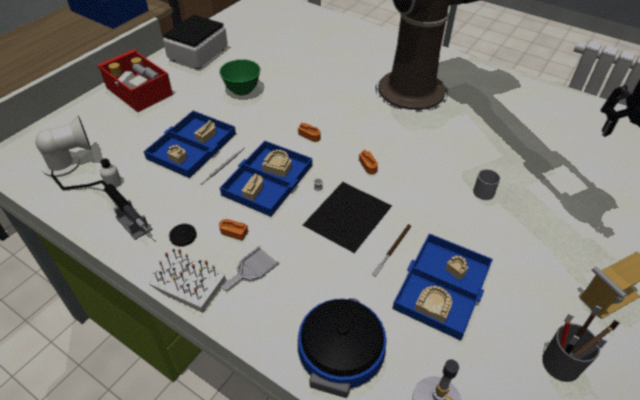

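View pics/side0.png

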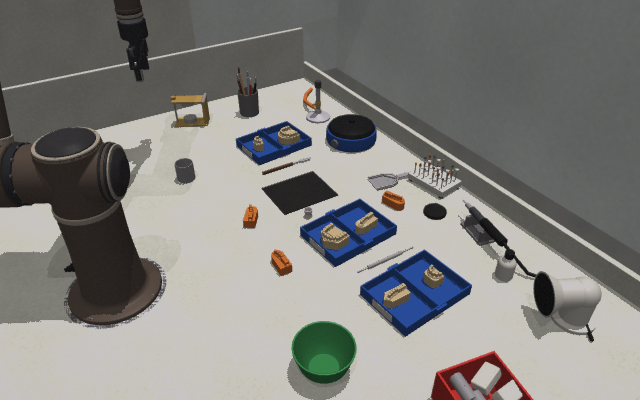

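The scene view shows three trays. Pixel positions:
- **Tray at (190,143):** quadrant cast near at (205,129), front-teeth cast far at (176,152), so this is tray_front.
- **Tray at (267,177):** full arch near at (277,160), quadrant far at (253,185), so this is tray_quad.
- **Tray at (445,285):** front teeth near at (457,265), full arch far at (435,300), so this is tray_full.
- **Mat:** (348,216).
- **Orange decoys, not part of the job:** (309,131), (368,160) and (233,229).

The side view agrees.

```bash
cat > h.py <<'E'
import numpy as np,cv2
from rig import bot
from scipy.spatial.transform import Rotation as Ro
def snap(n):
    s=bot.observe();d=bot.snapshot(n)
    if n=="wrist":
        M=np.eye(4);M[:3,:3]=Ro.from_rotvec(s["tool_rot"]).as_matrix();M[:3,3]=s["tcp_pos"];d["T"]=M@d["mount"]
    return d
def cast(d,px,z):
    px=np.atleast_2d(px).astype(float);r=np.c_[px,np.ones(len(px))]@np.linalg.inv(d["camera_matrix"]).T@d["T"][:3,:3].T
    o=d["T"][:3,3];return (o+r*((z-o[2])/r[:,2])[:,None])[:,:2]
def proj(d,p):
    p=np.atleast_2d(p);q=(p-d["T"][:3,3])@d["T"][:3,:3]@d["camera_matrix"].T;return q[:,:2]/q[:,2:]
def masks(d):
    h=cv2.cvtColor(d["pixels"],cv2.COLOR_RGB2HSV)
    return cv2.inRange(h,(100,140,40),(130,255,255)),cv2.inRange(h,(10,45,70),(27,170,255)),h
def go(xy,z=None,yaw=None):
    """shift to reach from the measured pose, in tool axes; yaw = world angle of tool y, mod 180"""
    s=bot.observe();R=Ro.from_rotvec(s["tool_rot"]).as_matrix();p=s["tcp_pos"]
    t=np.array([xy[0],xy[1],p[2] if z is None else z]);a=np.degrees(np.arctan2(R[1,1],R[0,1]))
    print("tcp",p.round(1),"yaw_y %.1f"%a,"t %.1f"%s["time"],"tool shift",(R.T@(t-p)).round(1),
      "" if yaw is None else "turn about tool z %.1f"%(-((yaw-a+90)%180-90)))
E
python3 - <<'E'
from h import *
for n in("scene","side"):
    d=snap(n);b,y,h=masks(d)
    for nm,m,z,mn in(("blue",b,28,800),("cast",y,25,60)):
        cs=cv2.findContours(m,cv2.RETR_EXTERNAL,cv2.CHAIN_APPROX_NONE)[0]
        for c in cs:
            if cv2.contourArea(c)<mn: continue
            w=cast(d,c[:,0],z).astype(np.float32);r=cv2.minAreaRect(w)
            if 200<r[0][0]<1000: print(n,nm,c[:,0].mean(0).round(),np.round(r[0]),np.round(r[1]),round(r[2],1))
    k=cv2.inRange(h,(0,0,0),(180,255,45))
    for c in cv2.findContours(k,cv2.RETR_EXTERNAL,cv2.CHAIN_APPROX_NONE)[0]:
        if cv2.contourArea(c)>1500:
            w=cast(d,c[:,0],3).astype(np.float32);print("dark",c[:,0].mean(0).round(),cv2.minAreaRect(w))
E
```

```text
scene blue [341. 350.] [824. 272.] [153. 159.] 28.9
scene blue [444. 286.] [596. 369.] [208. 150.] 5.1
scene blue [266. 177.] [ 556. -113.] [209. 156.] 5.7
scene blue [189. 143.] [ 570. -353.] [209. 163.] 4.9
scene cast [434. 303.] [644. 374.] [69. 60.] 4.7
scene cast [457. 266.] [540. 376.] [41. 48.] 78.3
scene cast [622. 286.] [394. 665.] [201.  72.] 10.4
scene cast [252. 186.] [ 601. -120.] [76. 33.] 12.7
scene cast [277. 163.] [ 500. -124.] [85. 65.] 17.5
scene cast [176. 153.] [ 622. -352.] [60. 42.] 84.9
scene cast [309. 132.] [ 360. -125.] [56. 80.] 4.0
scene cast [205. 131.] [ 513. -355.] [83. 39.] 10.9
scene cast [114.  68.] [ 456. -785.] [82. 29.] 49.5
scene cast [75. 38.] [  391. -1089.] [330. 679.] 88.9
dark [342. 338.] ((797.8674926757812, 257.7126159667969), (154.48548889160156, 152.5276641845703), 34.38751220703125)
dark [347. 216.] ((533.586669921875, 105.55335998535156), (134.88491821289062, 164.9587860107422), 89.69979858398438)
dark [417.  57.] ((-188.11619567871094, -72.73027038574219), (476.8504638671875, 156.71554565429688), 21.959880828857422)
side blue [413. 2
[... 198 characters left out ...]
433. 277.] [ 613. -355.] [51. 54.] 4.5
side cast [334. 237.] [ 494. -127.] [74. 81.] 12.7
side cast [366. 223.] [ 598. -128.] [89. 45.] 15.6
side cast [258. 144.] [539. 372.] [88. 31.] 64.5
side cast [288. 136.] [646. 369.] [112.  67.] 62.2
side cast [195. 118.] [444. 678.] [202. 109.] 61.7
side cast [186.  99.] [450. 795.] [ 66. 123.] 58.0
dark [101. 256.] ((-2.7786788940429688, 135.33485412597656), (370.16058349609375, 164.5928497314453), 86.4533462524414)
dark [299. 193.] ((534.7448120117188, 103.38087463378906), (134.58468627929688, 165.56797790527344), 89.49321746826172)
dark [ 56. 180.] ((-41.322723388671875, 561.6768798828125), (523.1358642578125, 289.6550598144531), 85.8153305053711)
```

```bash
python3 -m creep '[1,-40.5,-6.5,4,0, 1,-40.5,-6.5,4,0, 1,-40.5,-6.5,4,0, 1,-40.5,-6.5,4,0, 1,-40.5,-6.5,4,0, 1,-40.5,-6.5,4,0, 1,-40.5,-6.5,4,0, 1,-40.5,-6.5,4,0, 1,0,0,0,-7.5, 1,0,0,0,-7.5, 1,0,0,0,-7.5, 1,0,0,0,-7.5, 1,0,0,0,0]'
python3 - <<'E'
from h import *
d=snap("wrist");cv2.imwrite("pics/w1.png",d["pixels"][:,:,::-1]);np.savez("w1.npz",**d)
go((540,374),yaw=95)
E
```

```text
time: 1.55
tcp_pos: [540.5, 375.5, 210.0]
tool_rot: [0.117, -3.139, 0.0]
ft_force: [-0.2, 0.2, 0.9]
grip_width: 85.4
grip_force: 0.0
tcp [540.5 375.6 210.1] yaw_y 94.1 t 1.6 tool shift [ 0.6 -1.5  0. ] turn about tool z -0.9
```

View pics/w1.png

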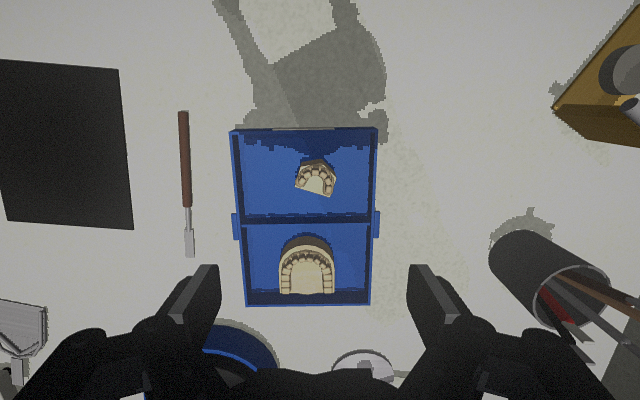

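The wrist view from above shows tray_full with the front-teeth cast near at (316,178), clearly turned, and the full arch far at (307,268). I'll enlarge the front cast to get its edges.

```bash
python3 - <<'E'
from h import *
d=dict(np.load("w1.npz"));p=d["pixels"][:,:,::-1]
cv2.imwrite("pics/c1.png",cv2.resize(p[145:210,275:360],None,fx=9,fy=9,interpolation=cv2.INTER_CUBIC))
b,y,h=masks(d)
for c in cv2.findContours(y,cv2.RETR_EXTERNAL,cv2.CHAIN_APPROX_NONE)[0]:
    if cv2.contourArea(c)>300:
        a=cv2.approxPolyDP(c,2.2,True)[:,0];print(a.tolist(),cast(d,a,27).round().tolist())
c=max(cv2.findContours(b,cv2.RETR_EXTERNAL,cv2.CHAIN_APPROX_NONE)[0],key=cv2.contourArea)
for c in cv2.findContours(b,cv2.RETR_EXTERNAL,cv2.CHAIN_APPROX_NONE)[0]:
    if cv2.contourArea(c)>3000:a=cv2.approxPolyDP(c,4,True)[:,0];print("B",a.tolist(),cast(d,a,28).round().tolist())
E
```

```text
[[555, 275], [639, 321], [636, 313], [630, 311], [633, 308], [630, 306], [632, 309], [628, 311], [626, 306], [623, 308], [624, 305], [621, 307], [612, 299]] [[627.0, 649.0], [680.0, 765.0], [669.0, 757.0], [667.0, 749.0], [663.0, 751.0], [661.0, 746.0], [664.0, 750.0], [667.0, 747.0], [661.0, 742.0], [664.0, 740.0], [660.0, 739.0], [663.0, 737.0], [653.0, 723.0]]
[[290, 242], [281, 254], [280, 292], [333, 292], [334, 270], [328, 246], [321, 240], [308, 236], [301, 240], [309, 243], [309, 239], [312, 243], [310, 245], [296, 246], [300, 243], [297, 241], [298, 237]] [[609.0, 356.0], [624.0, 347.0], [671.0, 348.0], [667.0, 407.0], [639.0, 406.0], [611.0, 397.0], [604.0, 389.0], [601.0, 374.0], [606.0, 367.0], [609.0, 376.0], [604.0, 376.0], [609.0, 379.0], [611.0, 377.0], [613.0, 362.0], [609.0, 367.0], [607.0, 363.0], [603.0, 364.0]]
[[301, 163], [295, 184], [301, 188], [310, 176], [318, 175], [323, 181], [323, 192], [314, 192], [329, 196], [333, 178], [335, 180], [334, 172], [321, 159]] [[523.0, 362.0], [545.0, 358.0], [549.0, 364.0], [536.0, 372.0], [534.0, 380.0], [540.0, 385.0], [5
[... 1028 characters left out ...]
[350, 131]] [[490.0, 415.0], [494.0, 329.0], [498.0, 318.0], [501.0, 325.0], [510.0, 309.0], [499.0, 306.0], [499.0, 292.0], [578.0, 300.0], [584.0, 294.0], [609.0, 297.0], [613.0, 303.0], [692.0, 310.0], [679.0, 449.0], [598.0, 442.0], [595.0, 448.0], [575.0, 446.0], [566.0, 439.0], [501.0, 433.0], [678.0, 447.0], [690.0, 312.0], [595.0, 303.0], [595.0, 310.0], [671.0, 320.0], [670.0, 346.0], [621.0, 346.0], [600.0, 367.0], [609.0, 398.0], [664.0, 409.0], [657.0, 441.0], [581.0, 437.0], [583.0, 410.0], [578.0, 405.0], [583.0, 408.0], [583.0, 396.0], [574.0, 407.0], [572.0, 432.0], [501.0, 426.0], [505.0, 417.0], [496.0, 416.0], [495.0, 411.0], [492.0, 417.0], [494.0, 406.0], [489.0, 407.0]]
```

View pics/c1.png

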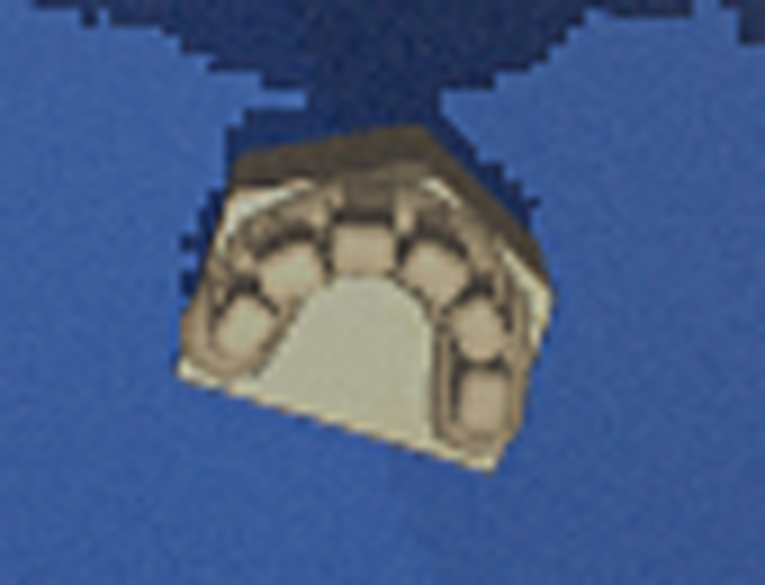

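The enlarged crop confirms upper_front: 6 teeth, pointed front and pale yellow. Its back edge runs from pixel (294.8,186.3) to (329.7,197.2).

```bash
cat >> h.py <<'E'
def castpose(d,l,r,half,z=27):
    """back-edge corners (image left,right) -> grip point at cast x=6, origin, yaw of cast y axis"""
    a,b=cast(d,[l,r],z);v=b-a;u=v/np.linalg.norm(v);x=np.array([u[1],-u[0]]);m=(a+b)/2
    yaw=np.degrees(np.arctan2(u[1],u[0]));print("width %.1f yaw_y %.1f"%(np.linalg.norm(v),yaw),"origin",(m-half*x).round(1))
    return m-(half-6)*x,yaw
def traypose(d,bl,br):
    a,b=cast(d,[bl,br],28);v=b-a;u=v/np.linalg.norm(v);x=np.array([u[1],-u[0]]);m=(a+b)/2
    print("tray far edge %.1f yaw_y %.1f"%(np.linalg.norm(v),np.degrees(np.arctan2(u[1],u[0]))),"centre",(m-98*x).round(1),"near",(m-146*x).round(1))
E
python3 - <<'E'
from h import *
d=dict(np.load("w1.npz"))
g,y=castpose(d,(294.8,186.3),(329.7,197.2),16);print(g)
print(cast(d,[(301,165),(336,177)],27))
traypose(d,(246,305.5),(369.5,304))
go(g,60,y)
E
```

```text
width 37.0 yaw_y 76.2 origin [536.4 379.3]
[542.24571195 377.88728208]
[[525.46522562 362.40253387]
 [534.97315874 397.82195513]]
tray far edge 140.0 yaw_y 95.0 centre [587.5 371.4] near [539.7 367.2]
tcp [540.5 375.6 210.1] yaw_y 94.1 t 1.6 tool shift [ -2.    2.2 150.1] turn about tool z 17.9
```

```bash
python3 -m creep '[0.7,-2,2.2,0,6, 0.7,0,0,20,6, 0.7,0,0,30,6, 0.7,0,0,30,0, 0.7,0,0,30,0, 0.7,0,0,25,0, 0.7,0,0,15,0, 0.7,0,0,0,0, 0.7,0,0,0,0]'
python3 - <<'E'
from h import *
go((542.2,377.9),17,76.2)
E
```

```text
time: 2.5
tcp_pos: [542.8, 378.3, 60.8]
tool_rot: [0.376, 3.118, 0.001]
ft_force: [1.0, -0.2, 1.2]
grip_width: 59.8
grip_force: 0.0
tcp [542.8 378.3  60.8] yaw_y 76.2 t 2.5 tool shift [ 0.5 -0.6 43.8] turn about tool z 0.0
```

```bash
python3 -m creep '[0.65,0.5,-0.6,10,0, 0.65,0,0,10,0, 0.65,0,0,8,0, 0.65,0,0,6,0, 0.65,0,0,5,0, 0.65,0,0,4,0, 0.65,0,0,0,0, 0.3,0,0,0,0, 0.3,0,0,0,0, 0.3,0,0,0,0, 0.3,0,0,0,0, 0.3,0,0,0,0, 0.3,0,0,0,0]'
```

```text
time: 3.8
tcp_pos: [542.1, 377.8, 17.7]
tool_rot: [0.375, 3.118, 0.001]
ft_force: [-0.0, 0.7, 2.1]
grip_width: 37.0
grip_force: 60.2
```

```bash
python3 -m creep '[0.3,0,0,-2,0, 0.3,0,0,-6,0, 0.3,0,0,-12,0, 0.3,0,0,-20,0, 0.3,0,0,-20,0, 0.3,0,0,-20,0, 0.3,0,0,-10,0, 0.3,0,0,0,0]'
python3 - <<'E'
from h import *
go((538,104),110,90)
E
```

```text
time: 4.6
tcp_pos: [543.3, 378.5, 110.1]
tool_rot: [0.375, 3.115, 0.005]
ft_force: [0.3, -0.2, -0.6]
grip_width: 37.1
grip_force: 60.0
tcp [543.3 378.5 110.1] yaw_y 76.3 t 4.6 tool shift [ -59.9 -267.9   -0.6] turn about tool z -13.7
```

```bash
python3 -m creep '[0.3,-3,-13,0,0, 0.3,-6,-27,0,0, 0.3,-7,-32,0,0, 0.3,-7,-32,0,0, 0.3,-7,-32,0,0, 0.3,-7,-32,0,0, 0.3,-7,-32,0,0, 0.3,-7,-32,0,0, 0.3,-5,-22,0,0, 0.3,-3,-14,0,0, 0.3,0,0,0,-5, 0.3,0,0,0,-5, 0.3,0,0,0,-4, 0.3,0,0,20,0, 0.3,0,0,20,0, 0.3,0,0,20,0, 0.3,0,0,10,0, 0.3,0,0,0,0, 0.3,0,0,0,0]'
python3 - <<'E'
from h import *
go((538,104),18,90)
E
```

```text
time: 6.5
tcp_pos: [535.5, 103.2, 37.3]
tool_rot: [0.008, -3.141, 0.0]
ft_force: [0.9, 0.4, 0.2]
grip_width: 37.2
grip_force: 60.1
tcp [535.5 103.2  37.3] yaw_y 90.3 t 6.5 tool shift [-2.5  0.8 19.3] turn about tool z 0.3
```

Lowering gently, watching the force.

```bash
python3 -m creep '[0.3,0,0,5,0, 0.3,0,0,5,0, 0.3,0,0,3,0, 0.3,0,0,2,0, 0.3,0,0,2,0, 0.3,0,0,0,0, 0.3,0,0,0,0]'; python3 -m creep '[0.3,0,0,1,0, 0.3,0,0,0.5,0, 0.3,0,0,0,0, 0.3,0,0,0,0]'
```

```text
time: 7.2
tcp_pos: [535.6, 103.2, 20.3]
tool_rot: [-0.008, 3.142, -0.0]
ft_force: [0.9, -0.4, -0.8]
grip_width: 37.1
grip_force: 60.1
time: 7.6
tcp_pos: [535.6, 103.2, 18.8]
tool_rot: [-0.008, 3.142, -0.0]
ft_force: [-0.1, 0.1, -0.5]
grip_width: 37.4
grip_force: 60.1
```

```bash
python3 -m creep '[0.3,0,0,0.5,0, 0.3,0,0,0.5,0, 0.3,0,0,0,0, 0.3,0,0,0,0]';  python3 -m creep '[0.3,0,0,0.5,0, 0.3,0,0,0,0, 0.3,0,0,0,0]'
```

```text
time: 8.0
tcp_pos: [535.5, 103.2, 17.7]
tool_rot: [0.008, -3.142, -0.0]
ft_force: [-0.1, -0.1, 0.2]
grip_width: 37.1
grip_force: 60.1
time: 8.3
tcp_pos: [535.5, 103.2, 17.7]
tool_rot: [0.008, -3.141, 0.0]
ft_force: [-1.6, 0.1, 4.5]
grip_width: 37.2
grip_force: 60.6
```

Contact. I'll release, rise and go over tray_quad.

```bash
python3 -m creep '[0.5,0,0,0,0, 0.65,0,0,0,0, 0.65,0,0,0,0, 0.65,0,0,0,0, 0.65,0,0,-10,0, 0.65,0,0,-25,0, 0.65,0,0,-35,0, 0.65,0,0,-40,0, 1,0,0,-40,0, 1,0,0,-40,0]'
python3 -m creep '[1,1,-20,0,0, 1,2,-40,0,0, 1,3,-40,0,0, 1,3,-40,0,0, 1,3,-40,0,0, 1,3,-30,0,0, 1,3,-17,0,0, 1,0,0,0,0, 1,0,0,0,0]'
python3 - <<'E'
from h import *
d=snap("wrist");cv2.imwrite("pics/w2.png",d["pixels"][:,:,::-1]);np.savez("w2.npz",**d)
go((500,-124),210,95)
E
```

```text
time: 9.3
tcp_pos: [535.3, 103.2, 209.6]
tool_rot: [-0.008, 3.141, 0.0]
ft_force: [0.1, -0.1, -0.1]
grip_width: 81.8
grip_force: 0.0
time: 10.2
tcp_pos: [518.6, -123.9, 207.7]
tool_rot: [-0.006, 3.141, 0.001]
ft_force: [-0.0, 0.2, -0.4]
grip_width: 85.8
grip_force: 0.0
tcp [ 518.7 -123.3  207.6] yaw_y 90.3 t 10.2 tool shift [18.7 -0.6 -2.4] turn about tool z -4.7
```

View pics/w2.png

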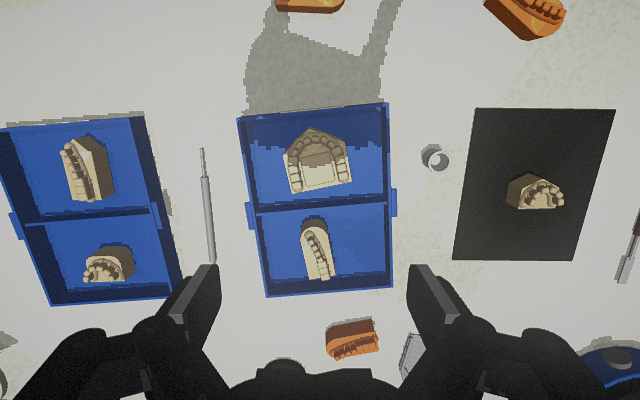

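The wrist view shows upper_full at (318,160) in tray_quad, the lower quadrant at (317,252), upper_quad at (86,168) in tray_front, and upper_front upright on the mat at (535,192). Next I'll enlarge upper_full and upper_quad.

```bash
python3 - <<'E'
from h import *
d=dict(np.load("w2.npz"));p=d["pixels"][:,:,::-1]
a=cv2.resize(p[120:205,270:360],None,fx=6,fy=6,interpolation=cv2.INTER_CUBIC)
b=cv2.resize(p[125:210,50:90+40][:, :40],None,fx=6,fy=6,interpolation=cv2.INTER_CUBIC)
cv2.imwrite("pics/c2.png",np.hstack([a,b]))
b,y,h=masks(d)
for c in cv2.findContours(y,cv2.RETR_EXTERNAL,cv2.CHAIN_APPROX_NONE)[0]:
    if cv2.contourArea(c)>300:print(cv2.approxPolyDP(cv2.convexHull(c),2,True)[:,0].tolist())
for c in cv2.findContours(b,cv2.RETR_EXTERNAL,cv2.CHAIN_APPROX_NONE)[0]:
    if cv2.contourArea(c)>3000:print("B",cv2.approxPolyDP(cv2.convexHull(c),2,True)[:,0].tolist())
E
```

```text
[[378, 338], [376, 351], [338, 360], [326, 351], [327, 341], [343, 327], [374, 330]]
[[131, 253], [134, 270], [124, 280], [83, 280], [86, 260], [100, 249], [121, 246]]
[[306, 221], [317, 219], [326, 227], [334, 274], [328, 279], [309, 278], [300, 240], [302, 226]]
[[509, 183], [526, 174], [534, 175], [557, 186], [563, 194], [563, 204], [554, 208], [519, 209], [506, 201]]
[[72, 139], [88, 136], [105, 148], [113, 193], [93, 201], [72, 198], [60, 153], [65, 144]]
[[340, 138], [344, 142], [347, 157], [346, 182], [296, 192], [292, 188], [283, 154], [308, 127]]
[[344, 0], [339, 9], [332, 13], [278, 11], [274, 0]]
B [[386, 201], [385, 270], [347, 277], [271, 278], [256, 213]]
B [[128, 118], [156, 203], [173, 288], [167, 297], [50, 305], [9, 216], [0, 180], [0, 129]]
B [[366, 117], [381, 145], [381, 194], [315, 203], [275, 205], [259, 202], [250, 146], [282, 114], [350, 107]]
```

View pics/c2.png

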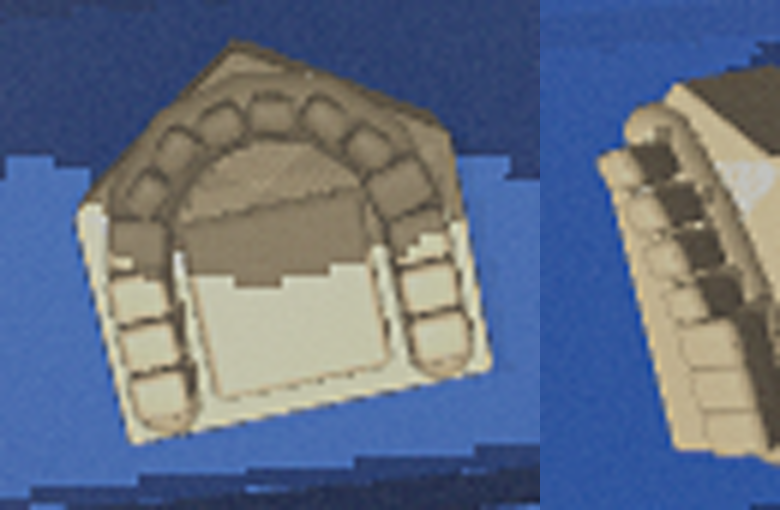

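Upper_full is confirmed: 14-tooth horseshoe, pointed front. Its back corners are at (292,193.3) and (351.7,181.7), its front side corners at (283.3,155) and (344.5,140.8).

```bash
python3 - <<'E'
from h import *
d=dict(np.load("w2.npz"))
print(cast(d,[(292,193.3),(351.7,181.7),(283.3,155),(344.5,140.8)],27).round(1))
g,y=castpose(d,(292,193.3),(351.7,181.7),30);print(g)
traypose(d,(267.5,297.5),(391.5,287.5))
print("tray front", cast(d,[(53,305.5)],28), "mat", cast(d,[(453,259),(573,261),(616,109),(476,108)],3).mean(0))
go(g,60,y)
E
```

```text
[[ 531.1 -144.9]
 [ 518.9  -85.6]
 [ 492.6 -152.7]
 [ 478.8  -94.1]]
width 60.6 yaw_y 101.6 origin [ 495.6 -121.3]
[ 501.51016529 -120.08825647]
tray far edge 138.1 yaw_y 95.5 centre [ 548.1 -115. ] near [ 500.3 -119.6]
tray front [[ 663.3401649 -416.0914973]] mat [533.85530914 107.96245968]
tcp [ 518.7 -123.3  207.6] yaw_y 90.3 t 10.2 tool shift [ 17.2   3.3 147.6] turn about tool z -11.3
```

```bash
python3 -m creep '[1,17.2,3.3,0,0, 1,0,0,20,-5.5, 1,0,0,30,-5.5, 0.93,0,0,30,0, 0.93,0,0,30,0, 0.93,0,0,25,0, 0.93,0,0,13,0, 0.93,0,0,0,0, 0.93,0,0,0,0]'
python3 - <<'E'
from h import *
go((501.5,-120.1),17,101.7);print(bot.observe()["grip_width"])
E
```

```text
time: 11.15
tcp_pos: [502.2, -120.3, 60.0]
tool_rot: [-0.31, 3.125, -0.001]
ft_force: [0.8, -1.6, 0.6]
grip_width: 79.4
grip_force: 0.0
tcp [ 502.2 -120.3   60. ] yaw_y 101.3 t 11.2 tool shift [ 0.7  0.4 43. ] turn about tool z -0.4
79.41008192956359
```

```bash
python3 -m creep '[0.93,0.7,0.4,10,0, 0.93,0,0,10,0, 0.93,0,0,8,0, 0.93,0,0,6,0, 0.93,0,0,5,0, 0.93,0,0,3,0, 0.93,0,0,0,0]'
python3 -c "
from rig import bot;print(bot.tips_ahead)"
```

```text
time: 11.85
tcp_pos: [500.3, -120.3, 16.7]
tool_rot: [0.309, -3.125, -0.001]
ft_force: [-0.1, -0.8, 0.6]
grip_width: 79.6
grip_force: 0.0
11.0
```

```bash
python3 -m creep '[0.93,0,0,2,0, 0.93,0,0,0,0, 0.6,0,0,0,0, 0.6,0,0,0,0, 0.6,0,0,0,0, 0.6,0,0,0,0, 0.6,0,0,0,0, 0.6,0,0,0,0]'
python3 -m creep '[0.6,0,0,-2,0, 0.6,0,0,-5,0, 0.6,0,0,-8,0, 0.6,0,0,-15,0, 0.6,0,0,-20,0, 0.6,0,0,-20,0, 0.6,0,0,-15,0, 0.6,0,0,-10,0, 0.6,0,0,0,0]'
python3 - <<'E'
from h import *
a=np.radians(5)
t=np.array([539.7,367.2])+6*np.array([np.cos(a),np.sin(a)]);print(t)
go(t,110,95);
E
```

```text
time: 12.65
tcp_pos: [501.4, -120.7, 15.9]
tool_rot: [-0.309, 3.125, -0.001]
ft_force: [-0.3, 0.0, 6.2]
grip_width: 60.4
grip_force: 66.9
time: 13.55
tcp_pos: [502.2, -120.9, 112.6]
tool_rot: [-0.309, 3.122, -0.003]
ft_force: [-0.0, 0.0, -1.1]
grip_width: 60.3
grip_force: 66.2
[545.67716819 367.72293446]
tcp [ 502.2 -120.9  112.6] yaw_y 101.3 t 13.6 tool shift [-138.3  470.7    2.1] turn about tool z 6.3
```

```bash
python3 -m creep '[0.6,-3,10,0,0, 0.6,-6,21,0,0, 0.6,-9,30,0,0, 0.6,-11,37,0,0, 0.6,-11,37,0,0, 0.6,-11,38,0,0, 0.6,-11,38,0,0, 0.6,-11,38,0,0, 0.6,-11,38,0,0, 0.6,-11,38,0,0, 0.6,-11,38,0,0, 0.6,-11,37,0,0, 0.6,-9,30,0,0, 0.6,-8,22,0,0, 0.6,-4,12,0,0, 0.6,-2,7,0,0, 0.6,0,0,0,3, 0.6,0,0,0,3, 0.6,0,0,0,0, 0.6,0,0,0,0]'
python3 - <<'E'
from h import *
go((545.7,367.7),40,95);d=snap("wrist");cv2.imwrite("pics/w3.png",d["pixels"][:,:,::-1]);np.savez("w3.npz",**d)
E
```

```text
time: 15.55
tcp_pos: [545.4, 367.9, 109.8]
tool_rot: [0.145, -3.137, 0.001]
ft_force: [0.7, -0.8, -1.1]
grip_width: 60.5
grip_force: 66.2
tcp [545.4 367.9 109.8] yaw_y 95.3 t 15.6 tool shift [-0.3 -0.2 69.8] turn about tool z 0.3
```

View pics/w3.png

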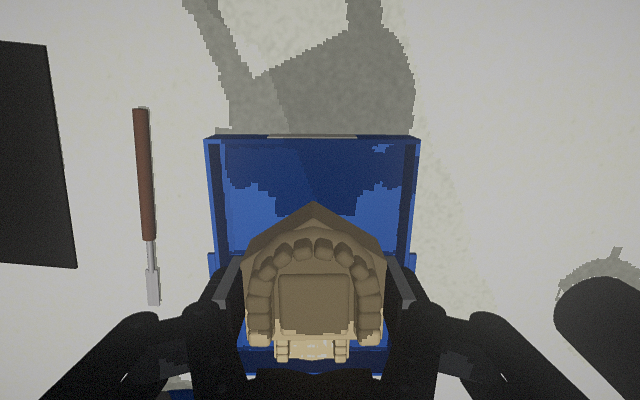

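The full arch is held level between the fingers at (315,285), above the empty near half of tray_full. The lower full arch is just visible behind it. I'll descend.

```bash
python3 -m creep '[0.6,0,0,10,0, 0.6,0,0,20,0, 0.6,0,0,20,0, 0.6,0,0,14,0, 0.6,0,0,8,0, 0.6,0,0,5,0, 0.6,0,0,4,0, 0.6,0,0,4,0, 0.6,0,0,2,0, 0.6,0,0,2,0, 0.6,0,0,1,0, 0.6,0,0,0,0, 0.6,0,0,0,0]'
```

```text
time: 16.9
tcp_pos: [545.9, 368.9, 20.5]
tool_rot: [-0.145, 3.138, 0.0]
ft_force: [1.4, 0.3, -2.6]
grip_width: 60.6
grip_force: 66.2
```

```bash
python3 -m creep '[0.6,0,0,1,0, 0.6,0,0,0.5,0, 0.6,0,0,0,0, 0.6,0,0,0,0]'
```

```text
time: 17.3
tcp_pos: [545.8, 368.9, 18.7]
tool_rot: [0.145, -3.138, 0.0]
ft_force: [0.5, -0.3, -1.2]
grip_width: 60.6
grip_force: 66.2
```

```bash
python3 -m creep '[0.6,0,0,0.7,0, 0.6,0,0,0.7,0, 0.6,0,0,0,0, 0.6,0,0,0,0]';python3 -m creep '[0.6,0,0,0.6,0, 0.6,0,0,0,0, 0.6,0,0,0,0]'
```

```text
time: 17.7
tcp_pos: [545.8, 368.9, 17.3]
tool_rot: [0.145, -3.138, 0.0]
ft_force: [0.2, -1.3, -1.7]
grip_width: 60.7
grip_force: 66.2
time: 18.0
tcp_pos: [545.8, 368.9, 16.7]
tool_rot: [0.145, -3.138, 0.0]
ft_force: [-0.3, 0.6, -0.3]
grip_width: 60.6
grip_force: 66.2
```

```bash
python3 -m creep '[0.6,0,0,0.5,0, 0.6,0,0,0,0, 0.6,0,0,0,0]';python3 -m creep '[0.6,0,0,0.4,0, 0.6,0,0,0,0, 0.6,0,0,0,0]'
```

```text
time: 18.3
tcp_pos: [545.8, 368.9, 16.2]
tool_rot: [0.145, -3.138, 0.0]
ft_force: [-0.0, 0.1, -1.8]
grip_width: 60.4
grip_force: 66.2
time: 18.6
tcp_pos: [545.9, 368.9, 16.0]
tool_rot: [-0.145, 3.138, 0.0]
ft_force: [0.6, -1.1, 0.1]
grip_width: 60.8
grip_force: 66.2
```

```bash
python3 -m creep '[0.6,0,0,0.4,0, 0.6,0,0,0,0, 0.6,0,0,0,0]';python3 -m creep '[0.75,0,0,0,0, 0.9,0,0,0,0, 0.93,0,0,0,0, 0.93,0,0,0,0, 0.93,0,0,-5,0, 0.93,0,0,-10,0, 0.93,0,0,-20,0, 0.93,0,0,-35,0, 0.93,0,0,-40,0, 1,0,0,-40,0, 1,0,0,-40,0, 1,0,0,0,0]'
python3 - <<'E'
from h import *
go((505,-350),210,93)
E
```

```text
time: 18.9
tcp_pos: [545.9, 368.9, 16.0]
tool_rot: [-0.145, 3.138, -0.0]
ft_force: [-1.4, -1.5, 3.9]
grip_width: 60.8
grip_force: 66.6
time: 20.1
tcp_pos: [550.3, 371.6, 215.2]
tool_rot: [-0.144, 3.124, 0.012]
ft_force: [0.6, -0.0, 0.9]
grip_width: 85.2
grip_force: 0.0
tcp [550.3 371.6 215.2] yaw_y 95.3 t 20.1 tool shift [ 111.7 -714.3   -1.4] turn about tool z 2.3
```

```bash
python3 -m creep '[1,2,-15,0,0, 1,5,-30,0,0, 1,6,-40,0,0, 1,6,-40,0,0, 1,6,-40,0,0, 1,6,-40,0,0, 1,6,-40,0,0, 1,6,-40,0,0, 1,6,-40,0,0, 1,6,-40,0,0, 1,6,-40,0,0, 1,6,-40,0,0, 1,6,-40,0,0, 1,6,-40,0,0, 1,6,-40,0,0, 1,6,-40,0,0, 1,6,-40,0,0, 1,6,-37,0,0, 1,5,-20,0,0, 1,3,-10,0,0]'
python3 -m creep '[1,0,0,0,0, 1,0,0,0,0, 1,0,0,0,0]'
python3 - <<'E'
from h import *
d=snap("wrist");p=d["pixels"][:,:,::-1];cv2.imwrite("pics/w4.png",p);np.savez("w4.npz",**d)
go((505,-350),210,93)
o=proj(d,[510,-355,30])[0];print(o)
b,y,h=masks(d)
for c in cv2.findContours(y,cv2.RETR_EXTERNAL,cv2.CHAIN_APPROX_NONE)[0]:
    if cv2.contourArea(c)>300:print(cv2.approxPolyDP(cv2.convexHull(c),2,True)[:,0].tolist())
for c in cv2.findContours(b,cv2.RETR_EXTERNAL,cv2.CHAIN_APPROX_NONE)[0]:
    if cv2.contourArea(c)>3000:print("B",cv2.approxPolyDP(cv2.convexHull(c),2,True)[:,0].tolist())
x0,y0=int(o[0])-90,max(int(o[1])-60,0);print(x0,y0)
cv2.imwrite("pics/c4.png",cv2.resize(p[y0:y0+140,x0:x0+180],None,fx=4,fy=4,interpolation=cv2.INTER_CUBIC))
E
```

```text
time: 22.1
tcp_pos: [498.3, -351.9, 203.4]
tool_rot: [0.141, -3.135, -0.003]
ft_force: [-0.4, 0.7, 0.3]
grip_width: 85.6
grip_force: 0.0
time: 22.4
tcp_pos: [500.7, -348.8, 205.0]
tool_rot: [0.147, -3.137, -0.002]
ft_force: [0.4, 1.0, -0.5]
grip_width: 85.4
grip_force: 0.0
tcp [ 500.9 -348.9  205.3] yaw_y 95.4 t 22.4 tool shift [-3.9 -1.5 -4.7] turn about tool z 2.4
[305.75267464 191.47819723]
[[317, 267], [317, 297], [284, 295], [285, 276], [290, 263], [306, 262]]
[[497, 253], [512, 254], [527, 269], [522, 312], [497, 310], [491, 259]]
[[311, 155], [324, 171], [317, 218], [310, 220], [305, 217], [295, 169], [296, 165]]
B [[624, 153], [606, 234], [574, 323], [491, 324], [473, 314], [456, 291], [455, 257], [477, 154], [584, 149]]
B [[361, 144], [371, 154], [372, 225], [361, 317], [237, 316], [224, 226], [223, 143]]
215 131
```

View pics/c4.png

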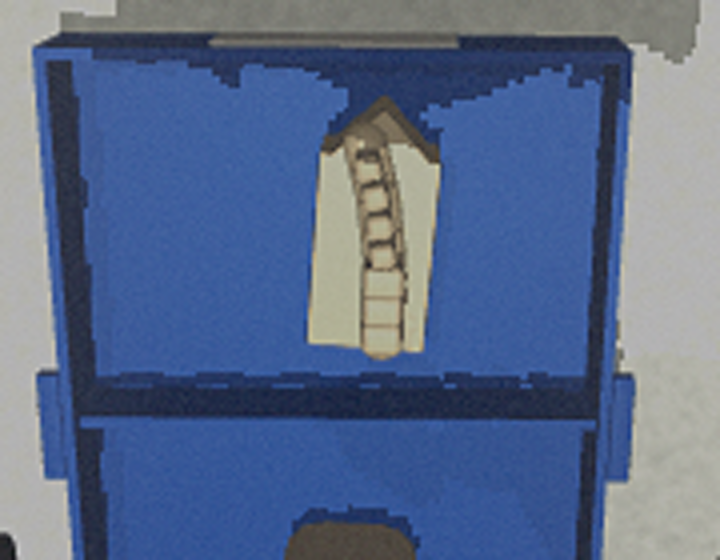

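The crop shows upper_quad: 7-tooth straight row, pointed front, pale. Its back corners are at (292,217) and (321,218.8), its front side corners at (295.3,169) and (324.8,171.5).

```bash
python3 - <<'E'
from h import *
d=dict(np.load("w4.npz"))
c=cast(d,[(292,217),(321,218.8),(295.3,169),(324.8,171.5)],27);print(c.round(1))
g,y=castpose(d,(292,217),(321,218.8),31);print(g)
l=(c[0]-c[2]+c[1]-c[3]);ang=np.degrees(np.arctan2(l[1],l[0]));print("side dir+90",ang+90)
traypose(d,(237,317),(361.5,317.5))
traypose(d,(237,317),(361.5,317.5))
x=np.array([np.cos(np.radians(ang)),np.sin(np.radians(ang))]);g=(c[0]+c[1])/2-25*x
go(g,60,ang+90);print(g)
E
```

```text
[[ 539.1 -366.6]
 [ 538.4 -337. ]
 [ 489.2 -367. ]
 [ 489.  -338.3]]
width 29.6 yaw_y 91.5 origin [ 507.7 -352.6]
[ 513.74596938 -352.46440085]
side dir+90 90.95164701646283
tray far edge 140.8 yaw_y 95.0 centre [ 561.3 -358.1] near [ 513.4 -362.2]
tray far edge 140.8 yaw_y 95.0 centre [ 561.3 -358.1] near [ 513.4 -362.2]
tcp [ 500.9 -348.9  205.3] yaw_y 95.4 t 22.4 tool shift [-12.5  -4.7 145.3] turn about tool z 4.4
[ 513.74111189 -352.23523956]
```

```bash
python3 -m creep '[0.6,-12.5,-4.7,0,0, 0.6,0,0,20,4.3, 0.6,0,0,30,0, 0.6,0,0,30,0, 0.6,0,0,30,0, 0.6,0,0,23,0, 0.6,0,0,12,0, 0.6,0,0,0,0, 0.6,0,0,0,0]'
python3 - <<'E'
from h import *
go((513.7,-352.2),17,91);print(bot.observe()["grip_width"])
E
```

```text
time: 23.35
tcp_pos: [514.5, -353.9, 61.4]
tool_rot: [-0.028, 3.14, -0.001]
ft_force: [-0.2, -0.4, 0.4]
grip_width: 51.0
grip_force: 0.0
tcp [ 514.5 -353.9   61.4] yaw_y 91.0 t 23.4 tool shift [ 0.9  1.7 44.4] turn about tool z 0.0
50.970404121537065
```

```bash
python3 -m creep '[0.6,0.9,1.7,10,0, 0.6,0,0,10,0, 0.6,0,0,8,0, 0.6,0,0,6,0, 0.6,0,0,5,0, 0.6,0,0,4,0, 0.6,0,0,0,0, 0.2,0,0,0,0, 0.2,0,0,0,0, 0.2,0,0,0,0, 0.2,0,0,0,0, 0.2,0,0,0,0, 0.2,0,0,0,0]'
python3 -m creep '[0.2,0,0,-2,0, 0.2,0,0,-6,0, 0.2,0,0,-10,0, 0.2,0,0,-15,0, 0.2,0,0,-20,0, 0.2,0,0,-20,0, 0.2,0,0,-15,0, 0.2,0,0,-7,0, 0.2,0,0,0,0]'
python3 - <<'E'
from h import *
a=np.radians(5.3)
t=np.array([500.3,-119.6])+6*np.array([np.cos(a),np.sin(a)]);print(t)
go(t,110,95.3);
E
```

```text
time: 24.65
tcp_pos: [513.3, -352.5, 18.0]
tool_rot: [-0.027, 3.141, -0.001]
ft_force: [1.6, 0.0, 2.4]
grip_width: 29.0
grip_force: 61.1
time: 25.55
tcp_pos: [513.7, -352.9, 114.4]
tool_rot: [-0.027, 3.139, -0.003]
ft_force: [-0.1, 0.0, -1.0]
grip_width: 28.4
grip_force: 60.8
[ 506.27434819 -119.04577648]
tcp [ 513.7 -352.9  114.4] yaw_y 91.0 t 25.6 tool shift [  3.4 233.9   3.9] turn about tool z -4.3
```

```bash
python3 -m creep '[0.2,0,10,0,0, 0.2,0,22,0,0, 0.2,0.4,32,0,0, 0.2,0.5,34,0,0, 0.2,0.5,34,0,0, 0.2,0.5,34,0,0, 0.2,0.5,30,0,0, 0.2,0.5,22,0,0, 0.2,0.5,11,0,0, 0.2,0,5,0,0, 0.2,0,0,0,-4.3, 0.2,0,0,20,0, 0.2,0,0,20,0, 0.2,0,0,20,0, 0.2,0,0,12,0, 0.2,0,0,0,0, 0.2,0,0,0,0]'
python3 - <<'E'
from h import *
go((506.3,-119),18,95.3)
E
```

```text
time: 27.25
tcp_pos: [505.6, -118.7, 40.5]
tool_rot: [0.144, -3.138, 0.0]
ft_force: [-0.3, -0.3, -0.8]
grip_width: 28.8
grip_force: 60.8
tcp [ 505.6 -118.7   40.5] yaw_y 95.3 t 27.2 tool shift [-0.7 -0.4 22.5] turn about tool z -0.0
```

```bash
python3 -m creep '[0.2,0,0,6,0, 0.2,0,0,6,0, 0.2,0,0,4,0, 0.2,0,0,2,0, 0.2,0,0,2,0, 0.2,0,0,1,0, 0.2,0,0,0,0, 0.2,0,0,0,0]';python3 -m creep '[0.2,0,0,0.5,0, 0.2,0,0,0.5,0, 0.2,0,0,0,0, 0.2,0,0,0,0]'
```

```text
time: 28.05
tcp_pos: [505.5, -118.3, 19.6]
tool_rot: [-0.145, 3.138, -0.0]
ft_force: [0.1, -0.2, -1.3]
grip_width: 28.7
grip_force: 60.8
time: 28.45
tcp_pos: [505.4, -118.3, 18.5]
tool_rot: [-0.145, 3.138, -0.0]
ft_force: [-0.5, 0.9, -1.1]
grip_width: 28.3
grip_force: 60.8
```

```bash
python3 -m creep '[0.2,0,0,0.5,0, 0.2,0,0,0,0, 0.2,0,0,0,0]';python3 -m creep '[0.2,0,0,0.4,0, 0.2,0,0,0,0, 0.2,0,0,0,0]'
```

```text
time: 28.75
tcp_pos: [505.4, -118.3, 18.0]
tool_rot: [0.145, -3.138, 0.0]
ft_force: [0.0, -0.6, -1.4]
grip_width: 28.8
grip_force: 60.9
time: 29.05
tcp_pos: [505.4, -118.3, 18.0]
tool_rot: [0.145, -3.138, 0.0]
ft_force: [-1.2, 1.1, 4.9]
grip_width: 28.8
grip_force: 61.4
```

Contact. I'll release, then go to the mat and look at the front cast again.

```bash
python3 -m creep '[0.4,0,0,0,0, 0.55,0,0,0,0, 0.6,0,0,0,0, 0.6,0,0,0,0, 0.6,0,0,-8,0, 0.6,0,0,-20,0, 0.6,0,0,-35,0, 0.6,0,0,-40,0, 1,0,0,-40,0, 1,0,0,-40,0, 1,0,0,0,0]'
python3 -m creep '[1,-4,20,0,0, 1,-4,40,0,0, 1,-4,40,0,0, 1,-4,40,0,0, 1,-4,40,0,0, 1,-4,30,0,5, 1,0,12,0,0, 1,0,0,0,0, 1,0,0,0,0]'
python3 - <<'E'
from h import *
d=snap("wrist");p=d["pixels"][:,:,::-1];cv2.imwrite("pics/w5.png",p);np.savez("w5.npz",**d)
go((538,104),60,90)
x,y=proj(d,[536,104,25])[0].astype(int);print(x-40,y-35)
c=p[y-35:y+35,x-40:x+40]
cv2.imwrite("pics/c5.png",np.vstack([cv2.resize(c,None,fx=6,fy=6,interpolation=cv2.INTER_CUBIC)]))
E
```

```text
time: 30.15
tcp_pos: [510.2, -119.7, 208.0]
tool_rot: [-0.144, 3.125, -0.008]
ft_force: [0.4, 0.0, 0.4]
grip_width: 85.3
grip_force: 0.0
time: 31.05
tcp_pos: [509.6, 104.3, 200.2]
tool_rot: [0.01, -3.141, 0.002]
ft_force: [0.3, -0.0, -1.0]
grip_width: 85.4
grip_force: 0.0
tcp [509.7 103.9 200.3] yaw_y 90.3 t 31.1 tool shift [-28.4   0.  140.3] turn about tool z 0.3
272 173
```

View pics/c5.png

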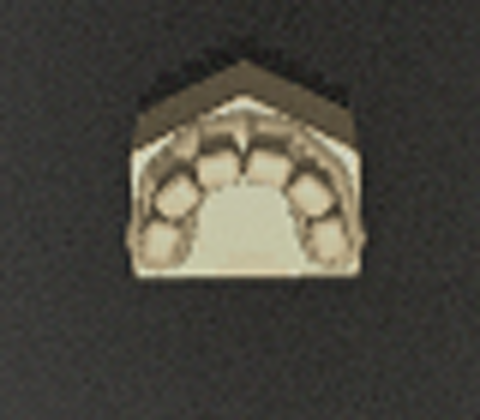

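View pics/w5.png

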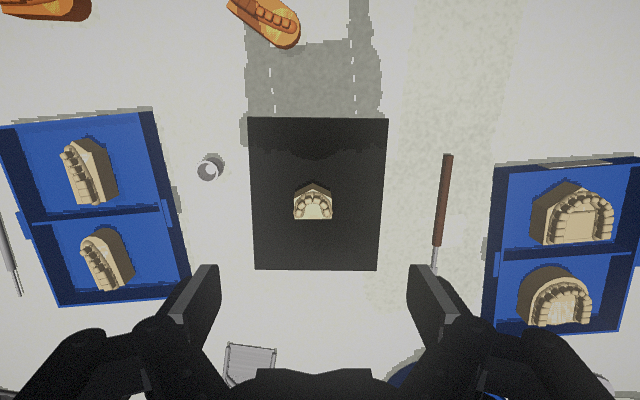

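The full and quadrant casts stand upright in the right trays, at (575,218) and (88,170). The front cast stands on the mat, with back corners at (294.2,219.2) and (332,218.8).

```bash
python3 - <<'E'
from h import *
d=dict(np.load("w5.npz"))
g,y=castpose(d,(294.2,219.2),(332,218.8),16);print(g);go(g,60,y)
E
python3 -m creep '[0.7,-26,0,0,0, 0.7,0,0,20,0, 0.7,0,0,30,0, 0.7,0,0,30,0, 0.7,0,0,30,0, 0.7,0,0,18,0, 0.7,0,0,10,0, 0.7,0,0,0,0, 0.7,0,0,0,0]'
python3 - <<'E'
from h import *
d=dict(np.load("w5.npz"))
g,y=castpose(d,(294.2,219.2),(332,218.8),16);go(g,17,y)
E
```

```text
width 38.0 yaw_y 91.0 origin [530.5 104. ]
[536.48462764 104.11662113]
tcp [509.7 103.9 200.3] yaw_y 90.3 t 31.1 tool shift [-2.680e+01  1.000e-01  1.403e+02] turn about tool z -0.7
time: 32.0
tcp_pos: [536.7, 104.5, 63.2]
tool_rot: [-0.006, 3.14, 0.0]
ft_force: [0.1, 0.4, -1.0]
grip_width: 60.0
grip_force: 0.0
width 38.0 yaw_y 91.0 origin [530.5 104. ]
tcp [536.7 104.5  63.2] yaw_y 90.2 t 32.0 tool shift [ 0.3 -0.4 46.2] turn about tool z -0.7
```

```bash
python3 -m creep '[0.65,0.3,-0.4,12,0, 0.65,0,0,11,0, 0.65,0,0,8,0, 0.65,0,0,6,0, 0.65,0,0,5,0, 0.65,0,0,3,0, 0.65,0,0,0,0, 0.3,0,0,0,0, 0.3,0,0,0,0, 0.3,0,0,0,0, 0.3,0,0,0,0, 0.3,0,0,0,0, 0.3,0,0,0,0]'
python3 -m creep '[0.3,0,0,-2,0, 0.3,0,0,-6,0, 0.3,0,0,-10,0, 0.3,0,0,-20,0, 0.3,0,0,-20,0, 0.3,0,0,-20,0, 0.3,0,0,-15,0, 0.3,0,0,-7,0, 0.3,0,0,0,0]'
python3 - <<'E'
from h import *
a=np.radians(5)
t=np.array([513.4,-362.2])+6*np.array([np.cos(a),np.sin(a)]);print(t)
go(t,115,95);
E
```

```text
time: 33.3
tcp_pos: [536.3, 104.8, 18.1]
tool_rot: [-0.008, 3.14, 0.0]
ft_force: [0.1, -0.9, 3.5]
grip_width: 37.0
grip_force: 60.3
time: 34.2
tcp_pos: [536.4, 104.9, 118.9]
tool_rot: [-0.008, 3.139, 0.0]
ft_force: [-0.1, -0.3, -1.3]
grip_width: 37.0
grip_force: 60.1
[ 519.37716819 -361.67706554]
tcp [536.4 104.9 118.9] yaw_y 90.3 t 34.2 tool shift [  19.4 -466.5    3.7] turn about tool z -4.7
```

```bash
python3 -m creep '[0.3,0.5,-12,0,0, 0.3,1,-25,0,0, 0.3,1.5,-35,0,0, 0.3,1.5,-38,0,0, 0.3,1.5,-38,0,0, 0.3,1.5,-38,0,0, 0.3,1.5,-38,0,0, 0.3,1.5,-38,0,0, 0.3,1.5,-38,0,0, 0.3,1.5,-38,0,0, 0.3,1.5,-38,0,0, 0.3,1.5,-35,0,0, 0.3,1,-28,0,0, 0.3,1,-18,0,0, 0.3,0.9,-9,0,0, 0.3,0,0,0,-4.7, 0.3,0,0,0,0, 0.3,0,0,0,0]'
python3 - <<'E'
from h import *
go((519.4,-361.7),18,95)
E
```

```text
time: 36.0
tcp_pos: [518.2, -360.2, 117.0]
tool_rot: [0.135, -3.138, -0.002]
ft_force: [0.3, -0.2, -0.5]
grip_width: 37.2
grip_force: 60.0
tcp [ 518.2 -360.2  117. ] yaw_y 94.9 t 36.0 tool shift [-1.2 -1.7 99. ] turn about tool z -0.1
```

```bash
python3 -m creep '[0.3,-1,-1.5,15,0, 0.3,0,0,25,0, 0.3,0,0,20,0, 0.3,0,0,12,0, 0.3,0,0,8,0, 0.3,0,0,6,0, 0.3,0,0,5,0, 0.3,0,0,3,0, 0.3,0,0,2,0, 0.3,0,0,0,0, 0.3,0,0,0,0]';python3 -m creep '[0.3,0,0,0.5,0, 0.3,0,0,0.5,0, 0.3,0,0,0,0, 0.3,0,0,0,0]'
```

```text
time: 37.1
tcp_pos: [519.9, -362.9, 22.0]
tool_rot: [-0.137, 3.138, -0.001]
ft_force: [0.3, 0.1, -0.8]
grip_width: 37.5
grip_force: 60.1
time: 37.5
tcp_pos: [519.6, -362.7, 20.6]
tool_rot: [-0.137, 3.139, -0.0]
ft_force: [0.0, -0.6, -0.9]
grip_width: 37.0
grip_force: 60.1
```

```bash
python3 -m creep '[0.3,0,0,0.8,0, 0.3,0,0,0.8,0, 0.3,0,0,0,0, 0.3,0,0,0,0]';python3 -m creep '[0.3,0,0,0.5,0, 0.3,0,0,0,0, 0.3,0,0,0,0]'
```

```text
time: 37.9
tcp_pos: [519.6, -362.6, 18.9]
tool_rot: [0.137, -3.138, -0.0]
ft_force: [-0.1, -0.6, -0.7]
grip_width: 37.3
grip_force: 60.1
time: 38.2
tcp_pos: [519.6, -362.7, 18.5]
tool_rot: [-0.137, 3.139, -0.0]
ft_force: [0.7, 0.4, -1.0]
grip_width: 37.3
grip_force: 60.1
```

```bash
python3 -m creep '[0.3,0,0,0.5,0, 0.3,0,0,0,0, 0.3,0,0,0,0]';python3 -m creep '[0.3,0,0,0.3,0, 0.3,0,0,0,0, 0.3,0,0,0,0]'
```

```text
time: 38.5
tcp_pos: [519.7, -362.8, 18.2]
tool_rot: [-0.137, 3.138, -0.0]
ft_force: [-0.7, 0.2, 0.7]
grip_width: 37.0
grip_force: 60.2
time: 38.8
tcp_pos: [519.7, -362.8, 18.2]
tool_rot: [-0.137, 3.139, -0.0]
ft_force: [-2.1, 0.6, 5.3]
grip_width: 37.2
grip_force: 60.5
```

Contact. I'll release, rise and check everything.

```bash
python3 -m creep '[0.5,0,0,0,0, 0.65,0,0,0,0, 0.65,0,0,0,0, 0.65,0,0,0,0, 0.65,0,0,-8,0, 0.65,0,0,-20,0, 0.65,0,0,-35,0, 0.65,0,0,-40,0, 1,0,0,-40,0, 1,0,0,-40,0, 1,0,20,0,0, 1,0,40,0,0, 1,0,40,0,0, 1,0,40,0,0, 1,0,20,0,0, 1,0,0,0,0, 1,0,0,0,0]'
python3 - <<'E'
from h import *
d=snap("wrist");cv2.imwrite("pics/w6.png",d["pixels"][:,:,::-1])
E
```

```text
time: 40.5
tcp_pos: [506.1, -203.5, 201.4]
tool_rot: [-0.138, 3.137, -0.002]
ft_force: [-0.7, 0.6, -0.1]
grip_width: 85.3
grip_force: 0.0
```

View pics/w6.png

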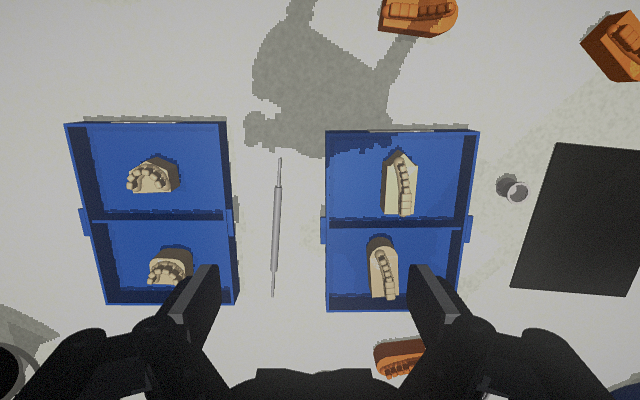

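The front cast at (152,176) and the quadrant cast at (398,183) both stand teeth up in the near halves of their own trays. The mat is empty, and the full arch was checked earlier in tray_full.

```bash
python3 -c "
from rig import bot;print(bot.hand_in())"
```

```text
the job is handed in; nothing more can be done
None
```

All three upper casts now stand teeth up in the near half of their matching trays (the front-teeth cast waited on the mat), the lower casts were left alone, and the job was handed in at about 41 s of the 112 s limit; no verdict came back.

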